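# Roll a stain bottle up the reader lane with a paddle

### The arm

A 7-joint arm with a two-finger parallel gripper is mounted at the origin on a cart in front of the work surface, level with it; the furniture and walls round the work are solid. World frame = base frame: x ahead of the robot, y to its left, z up, the work surface at z = 0. Lengths are in m, angles in rad, forces in N, time in s.
With the tool pointing down it reaches from about 0.4 to 0.85 m from the base axis. Payload 10.4 kg.
Tool frame: the origin (TCP) lies midway between the tips of the shut fingers; the grasp point (between the pads) lies 19 mm behind it (manip.tcp_to_grasp is the distance from the TCP to the grasp point, in m); x points along the fingers, y is the direction in which the jaws open and shut, and the axes are right-handed (so a half turn about x gives the same grasp; the last joint's range is limited). The gripper opens to 85 mm and grips with 20 to 120 N. Pads are 22 mm wide; open, the fingers measure 114 mm over their backs; the gripper's body (76 mm by 85 mm) begins 54 mm behind the grasp point. The pads swing forward as they close: fully open they stand 13 mm farther back than shut.
Start: joints at [-1.207, 0.332, -0.065, 1.46, 0.022, 1.35, -0.088], TCP at [0.236, 0.579, 0.231] pointing down, gripper open.
Joint ranges: [-2.6, 2.6], [-0.5, 2.12], [-1.47, 1.34], [0.16, 2.42], [-1.27, 4.41], [0.06, 2.06], [-2.6, 2.6]. Speed limits (rad/s): [2.22, 2.22, 2.79, 2.79, 3.14, 3.14, 3.14].

### API

Orientations are given as a unit quaternion [x, y, z, w].
In Python, from workcell import monitor, viewer, manip gives the robot as it stands. The module is installed in compiled form; this text tells all that it offers.
- The arm moves only by the tool send_rows, never from a script. Its arguments are lists of equal length, an entry for each row: "grip": the closure in counts, from 0 (fully open) to 255 (shut); "offset": the shift along the tool's x, y, z in mm, a list of three; "twist": the turn about the tool's x in degrees. In form: {"grip": [grip, ...], "offset": [[tx, ty, tz], ...], "twist": [twist, ...]}. A call has exactly 5 rows; each row is the pose to reach, as a shift and turn from the pose commanded when the call began, along the tool's axes at that moment; what a row does not reach only later rows make up. A row lasts 1/12 s, in which the tool goes at most 41.7 mm and 7.16 degrees, less where a joint would pass 70% of its speed; a pose out of reach is approached as far as the arm can. A call with a gripper value outside its range is refused whole. The fingers move at their own pace and stop on an object; "newtons" is the grip in N (left out, the last holds). Time passes only in rows, so rows that repeat a pose let the fingers close, or fill a call up. It gives the time, the measured TCP pose, the force and the opening at its end, in the units of the state.
- monitor.get_obs(): the state, without advancing time (a new reading comes with each control period).
- viewer.camera(name): name is "side" or "top"; returns (picture, depth): 384x512x3 uint8, blue, green, red; 384x512 float32, m along the optical axis (not along the pixel's ray), 0 where there is no reading.
- viewer.camera_model(name): a dict with "camera_matrix" (3x3 intrinsics, pixels), "R" (3x3) and "t" (3): a world point X has camera coordinates R X + t. Camera axes: x right, y down, z forward; pixel columns grow to the right and rows downward; lengths in m; the calibration is good to about 2 mm. A picture is of the moment at which its call begins. camera_model takes no time and is no camera call.
- manip.hand_in(): hands the job in, once; it reports no verdict.
Trained networks look in the newest picture that a camera, given by its name, has taken for a name from the list of things; names that differ only in an ending like _2 or _b are one class to them, and where a whole thing is asked for, a point or a joint stands for the part that bears it (a point fixed in the world has none). Each returns a list of dicts, best first, with "score" (0 to 1); they miss things now and then, are a little off and sometimes report something else, mostly with a low value. They report only what shows in the picture. A call takes as long as a camera call. They do not tell look-alikes from the thing itself.
- viewer.recognise(target, camera): "box" ([left, top, width, height] in pixels, round what is visible of it).
- viewer.regions_of(target, camera): "region" (384x512 bool, what is visible of it) and "box" ([left, top, width, height] in pixels, round what is visible of it).
- viewer.spot_point(target, camera): "position" ([column, row] in pixels: a listed point, or the origin of a listed thing).
The state is a dict: "clock": time; "joint_pos": joint angles; "joint_velocities": joint speeds; "tau": joint torques, N m; "position": TCP position; "ee_rot": TCP orientation; "ft_force": force on the tool from outside, world axes, zero at the start; "torque": the same for the moment, N m; "grip_width": opening from 0.0 (shut) to 1.0 (fully open).
Only numpy, scipy, OpenCV 4.12 (cv2) and the standard library are available. Lean on these libraries where they do the work, as an engineer would, in place of code of your own. Each camera call takes 0.05 s, during which the arm holds its last target.

### The job

Take the orange-bladed paddle from its green mat and, with its blade, slowly roll the purple stain bottle up the loading lane until it settles in the dip under the reader arch. Then lay the paddle back on the mat, standing as it was with all of it on the mat. Touch the bottle only with the paddle, do not flick it, lift it or push it hard, do not let it run out over the far end, and leave the other things where they stand.

Things in the scene. Friction and masses are not known exactly. Their poses are not given: they have to be found in the camera images.
- lane: Fixed white and aluminium loading lane on the worktop, 246 x 104 mm, yaw varies. Origin on the worktop under the lane; +x: the way the bottle must roll (away from the robot), z up. In its frame, mm: side walls 5 thick, tops at z 43, bed between them y -44 to 44. Bed flat at z 18 from x -136 to -30, then ramp up to z 25 at x 50. Rear lip x -141 to -136, top z 22.
- crest (a point): Top of the ramp, on the bed, at (53.5, 0, 25) mm in the lane's frame (flat from x 50 to 57). Beyond it a V-shaped blue dip: lowest (z 20) at x 75, up again to z 25 at x 93.
- lane_end (a point): Far end of the lane at (103, 0, 25) mm in its frame: a flat lip from x 93 to 103, then a drop to the worktop; nothing stops a bottle there.
- arch (a point): Middle of the underside of the reader arch's bar, at (75, 0, 93) mm in the lane's frame. Bar: x 63 to 87, y -59 to 59, z 93 to 115; on two posts 24 x 10 mm at y -54 and 54.
- dock (a point): Where the bottle's axis must finally lie: above the lowest line of the dip, under the arch bar, at (75, 0, 38.4) mm in the lane's frame; axes as the lane.
- bottle: Purple bottle, red cap, about 0.11 kg, lying across the lane, cap to the lane's +y, 3 mm play at each end. 82 mm long: rolling body 35 mm diameter (looks 38), 60 long; cap 25 diameter. Origin: centre of foot, on the axis; +z along the axis to the cap; x, y turn as it rolls. Starts on the flat, lane x -92 to -55. Rolls freely: back down the ramp unless held, by itself into the dip past the crest.
- bottle_mid (a point): Point on the bottle's axis, 30 mm from its foot (middle of the rolling body); axes as the bottle. Height 35.7 mm on the flat bed.
- mat: Green mat, fixed on the worktop, 190 (x) x 80 (y) x 3 mm. Origin: centre of its underside; z up. To its right stands the microscope, 0.4 m tall: keep clear of it.
- paddle: Paddle, 160 mm long, 0.08 kg, standing on blade edge and foot, blade away from the robot. Origin on the plane it stands on, under the grip point; +x to the blade, z up. In mm: orange upright blade x 69 to 75 (pushing face x 75), y -26 to 26, z 0 to 48; white handle bar 14 wide, x -81 to 69, z 26 to 42; foot 12 x 14 at x -85 to -73. Centre of mass about x 10.
- paddle_grip (a point): Grip point: middle of the handle bar, at (0, 0, 34) mm in the paddle's frame; grasp here from above, across the 14 mm width.
- blade_left (a point): Lower edge of the blade, its left end, (72, 26, 0) mm in the paddle's frame.
- blade_right (a point): Lower edge of the blade, its right end, (72, -26, 0) mm in the paddle's frame.
- handle_end (a point): Underside of the foot at the handle's end, (-83, 0, 0) mm in the paddle's frame.
- cup: Bystander: sample cup with yellow lid, 67 mm across, 68 high; origin centre of underside.
- oil: Bystander: small brown dropper bottle, 25 mm across, 62 high; origin centre of underside.
- bench_timer: Bystander: white bench timer, 60 x 68 x 24 mm; origin centre of underside.
Things that resemble listed ones, but are neither listed nor needed, are in the scene too. What is shaped like the bottle but blue is not meant.

How it is judged:
By the outcome, as a careful person would: the job done as asked, in the order asked, and still so for the second after the job is handed in, with the robot touching nothing.
It also fails if it takes over 59 s, if anything falls off the work surface, if the arm or the gripper's body presses on something with over 40 N, if the wrist force passes 120 N, or if a joint passes its speed limit or range.

## Working session

There is one attempt and no reset: what is moved stays moved. The work goes in short steps, Python scripts to look and compute and a tool call to move; the robot and the scene stay as the last step left them, time stands still between calls to the robot, and variables do not carry over. Pictures are saved under pics/ and viewed, and the job is handed in when it is done.

Besides the shell and the picture viewer there is one more tool, called after "Call:" as name(argument=value, ...) on one line, values as JSON. send_rows: Moves the arm, as the interface text tells. Its arguments: {"type":"object","properties":{"grip":{"type":"array","items":{"type":"number"}},"offset":{"type":"array","items":{"type":"array","items":{"type":"number"}}},"twist":{"type":"array","items":{"type":"number"}},"newtons":{"type":"number"}},"required":["grip","offset","twist"]}

```bash
ls; mkdir -p pics
python3 - <<'E'
from workcell import monitor, viewer, manip
import cv2,numpy as np
print(monitor.get_obs()); print(manip.tcp_to_grasp)
for n in ("top","side"):
    p,d=viewer.camera(n); cv2.imwrite(f"pics/{n}0.png",p); np.savez(f"{n}0.npz",p=p,d=d)
    print(viewer.camera_model(n))
E
```

```text
pics
{'clock': 0.0, 'joint_pos': array([-1.20659383,  0.33290197, -0.06469816,  1.46096735,  0.02163015,
        1.34992686, -0.08853251]), 'joint_velocities': array([-0.00132269,  0.00097233, -0.00171718,  0.00153311,  0.00053933,
       -0.00101876,  0.0015758 ]), 'tau': array([ 4.38551433e-04, -6.25458241e+01,  4.96110041e-02, -3.91602695e+01,
        1.63677055e-02,  1.01311714e-02,  4.03826834e-05]), 'position': array([0.23563535, 0.57845065, 0.23048473]), 'ee_rot': array([ 0.13537786,  0.69398999, -0.13643507,  0.69385603]), 'ft_force': array([-0.17011645,  0.72796782,  0.02806149]), 'torque': array([-0.0005558 , -0.0151267 , -0.04290385]), 'grip_width': 0.9987542343291147}
0.0187
{'camera_matrix': array([[402.82987265,   0.        , 253.75022616],
       [  0.        , 402.82987265, 186.34106125],
       [  0.        ,   0.        ,   1.        ]]), 'R': array([[-0.00252854, -0.99999574,  0.0014616 ],
       [-0.98971117,  0.00229343, -0.14306132],
       [ 0.14305736, -0.0018083 , -0.98971275]]), 't': array([-0.07878187,  0.54905268,  1.32813214])}
{'camera_matrix': array([[488.92527845,   0.        , 251.3285441 ],
       [  0.        , 488.92527845, 194.15797077],
       [  0.        ,   0.        ,   1.        ]]), 'R': array([[-0.88249666, -0.47027299,  0.00655452],
       [-0.17979492,  0.32445307, -0.92865709],
       [ 0.43459571, -0.82071525, -0.37088145]]), 't': array([0.42870476, 0.22305265, 1.21648069])}
```

View pics/top0.png

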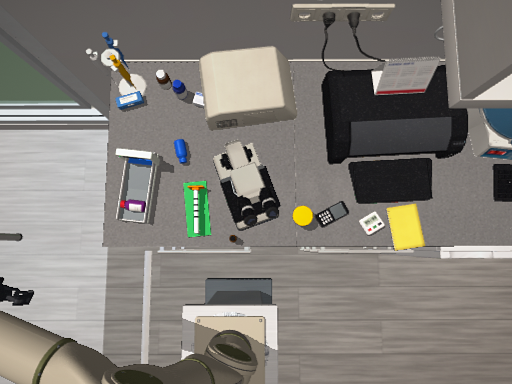

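View pics/side0.png

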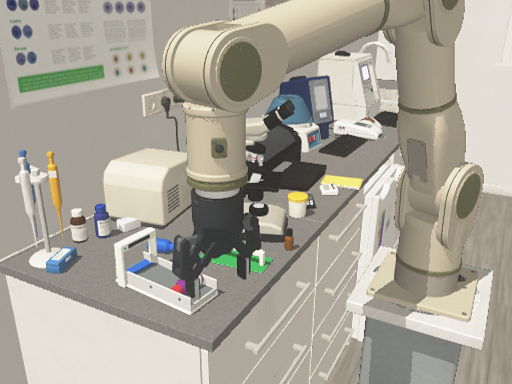

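```bash
cat > h.py <<'E'
from workcell import monitor, viewer, manip
import cv2,numpy as np
def cm(n):
    m=viewer.camera_model(n); return np.array(m["camera_matrix"]),np.array(m["R"]),np.array(m["t"])
def proj(n,X):
    K,R,t=cm(n); c=np.atleast_2d(X)@R.T+t; u=c@K.T; return u[:,:2]/u[:,2:]
def atz(n,px,z):
    K,R,t=cm(n); px=np.atleast_2d(px).astype(float); r=np.c_[px,np.ones(len(px))]@np.linalg.inv(K).T
    C=-R.T@t; d=r@R; s=(z-C[2])/d[:,2]; return C+d*s[:,None]
def cloud(n,d):
    K,R,t=cm(n); v,u=np.indices(d.shape); r=np.stack([u,v,np.ones_like(u)],-1)@np.linalg.inv(K).T*d[...,None]
    return (r-t)@R
def crop(p,x0,y0,x1,y1,f,name):
    cv2.imwrite(name,cv2.resize(p[y0:y1,x0:x1],None,fx=f,fy=f,interpolation=cv2.INTER_CUBIC))
E
python3 - <<'E'
from h import *
p=np.load("top0.npz")["p"]
crop(p,100,130,260,250,5,"pics/topcrop.png")
for t in ["lane","bottle","bottle_mid","dock","crest","arch","lane_end","paddle","paddle_grip","blade_left","blade_right","handle_end","mat"]:
    for c in ["top"]:
        for r in viewer.spot_point(t,c)[:2]:
            print(t,c,r["score"],r["position"])
print(monitor.get_obs()["clock"])
E
```

```text
bottle top 0.7 [146.3, 205.1]
bottle top 0.51 [369.6, 223.3]
bottle_mid top 0.74 [182.3, 150.6]
bottle_mid top 0.54 [138.6, 205.3]
dock top 0.97 [140.5, 156.5]
crest top 0.79 [142.1, 165.6]
crest top 0.47 [140.0, 156.2]
arch top 0.97 [133.8, 154.3]
lane_end top 0.64 [143.9, 203.8]
lane_end top 0.19 [370.4, 221.5]
paddle top 0.62 [193.2, 210.1]
paddle_grip top 0.76 [197.5, 209.2]
blade_left top 0.49 [187.8, 187.7]
blade_right top 0.5 [203.1, 187.1]
handle_end top 0.81 [195.8, 232.4]
mat top 0.98 [198.1, 207.4]
0.75
```

View pics/topcrop.png

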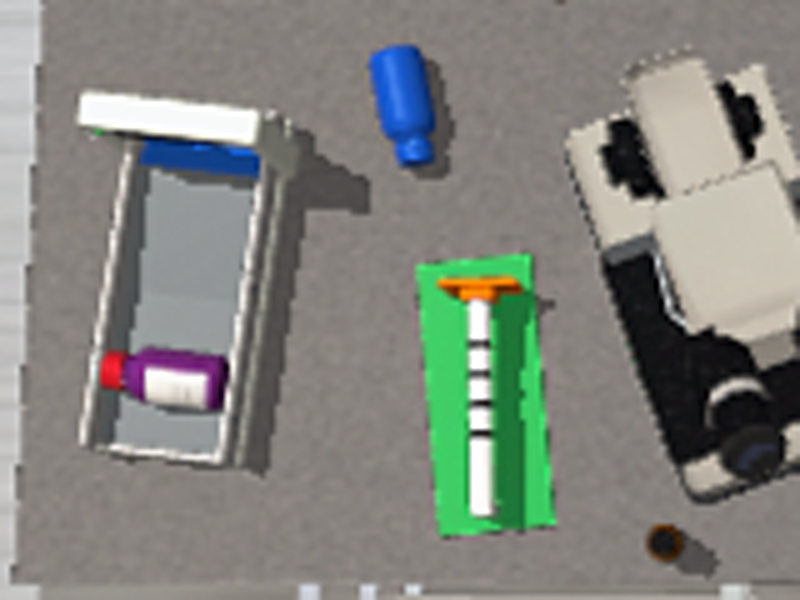

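Run:
```python
from h import *
z=np.load("top0.npz");p=z["p"];d=z["d"];W=cloud("top",d)
hsv=cv2.cvtColor(p,cv2.COLOR_BGR2HSV)
H,S,V=[hsv[...,i].astype(int) for i in range(3)]
u=np.indices(d.shape)[1];v=np.indices(d.shape)[0]
def win(x0,y0,x1,y1): return (u>=x0)&(u<x1)&(v>=y0)&(v<y1)
# table depth check
m=win(165,190,180,220); print("table z",np.median(W[m][:,2]))
g=win(175,175,220,245)&(H>50)&(H<80)&(S>120)
P=np.c_[u[g],v[g]]; X=atz("top",P,0.003)
r=cv2.minAreaRect(X[:,:2].astype(np.float32)*1000); print("mat",r, cv2.boxPoints(r).round(1).tolist(), "matz",np.median(W[g][:,2]))
hb=win(185,190,205,240)&(S<40)&(V>150)
X=atz("top",np.c_[u[hb],v[hb]],0.042)
r=cv2.minAreaRect(X[:,:2].astype(np.float32)*1000);print("handle",r,cv2.boxPoints(r).round(1).tolist(),np.percentile(W[hb][:,2],[10,50,90]))
o=win(180,180,212,200)&(H<18)&(S>180)&(V>120)
X=atz("top",np.c_[u[o],v[o]],0.051);r=cv2.minAreaRect(X[:,:2].astype(np.float32)*1000);print("blade",r,cv2.boxPoints(r).round(1).tolist(),np.percentile(W[o][:,2],[10,50,90]))
pu=win(120,195,150,215)&(H>135)&(H<165)&(S>100)
print("bottle depth",W[pu].mean(0),np.percentile(W[pu][:,2],[10,50,90]))
# height map around lane
Z=(W[...,2]*1000).round().astype(int)
for vv in range(146,226,4): print(vv,Z[vv,112:162:2])
```

```text
table z -0.0002166051202157695
mat ((477.79150390625, 117.03321838378906), (188.61590576171875, 79.80626678466797), 5.94983434677124) [[379.8999938964844, 146.89999389648438], [388.1000061035156, 67.5999984741211], [575.7000122070312, 87.0999984741211], [567.5, 166.5]] matz 0.002688307100738528
handle ((465.8021545410156, 114.11469268798828), (141.59495544433594, 13.338235855102539), 1.0705021619796753) [[394.8999938964844, 119.5], [395.1000061035156, 106.0999984741211], [536.7000122070312, 108.80000305175781], [536.5, 122.0999984741211]] [0.04063238 0.04436644 0.0486409 ]
blade ((543.724365234375, 117.67452239990234), (47.1150016784668, 10.193626403808594), 89.86724853515625) [[538.5999755859375, 94.0999984741211], [548.7999877929688, 94.0999984741211], [548.9000244140625, 141.1999969482422], [538.7000122070312, 141.1999969482422]] [0.04684884 0.05071148 0.05351798]
bottle depth [0.4886025  0.31379219 0.0606701 ] [0.04176278 0.04987912 0.05513541]
146 [  10    3   -4    0   -1    0    0    0    0   -1    1   -2   -3    4
   -4    0   -3    2   -1   -3   -2 1393   -3    0    4]
150 [
[... 1027 characters left out ...]
 17 44 17  7 -2  0 -1
 -5]
198 [ 1 -2  2  3 37 21 21 21 17 18 17 16 15 14 14 18 20 20 41 12  1 -5 -3  1
  3]
202 [ 0 -1  0 38 49 41 47 48 52 53 54 53 52 55 50 54 42 42 32 12  1  1 -4 -5
 -3]
206 [ 1  5 -1 42 42 45 48 52 59 57 55 48 54 54 56 60 36 43 24  7 -1  2  6 -3
 -1]
210 [ 2 -3  3 39 19 16 19 21 36 46 49 45 44 48 46 52 27 38 13  7  0 -3  2  3
  0]
214 [ 2  3 43 30 13 16 18 18 15 20 17 11 21 18 17 23 37 31 13  4 -4 -3 -1 -2
  5]
218 [   1    2 1393   25   14   19   18   21   19   16   12   16   20   20
   21   19   42   27    9   -1   -2   -1   -3    1    3]
222 [   0    1   -2    3    1   -1    1    1    2   -3   -1    1    2    7
 1393   19   38   18   -1    1    0    4    3    0    0]
```

```bash
cat > lane.py <<'E'
from h import *
from scipy.optimize import minimize
B=[(-141,103,44,49,0,43),(-141,103,-49,-44,0,43),(-141,-136,-44,44,0,22),(63,87,-59,59,93,115),(63,87,-59,-49,0,115),(63,87,49,59,0,115),(-136,-30,-44,44,0,18)]
def sd(P):
    x,y,z=P.T
    best=np.abs(z)
    for b in B:
        q=np.stack([np.maximum(b[0]-x,x-b[1]),np.maximum(b[2]-y,y-b[3]),np.maximum(b[4]-z,z-b[5])],-1)
        s=np.linalg.norm(np.maximum(q,0),axis=1)+np.minimum(q.max(1),0)
        best=np.minimum(best,s) if True else best
    zb=np.interp(x,[-136,-30,50,57,75,93,103],[18,18,25,25,20,25,25])
    i=(x>-30)&(x<103)&(abs(y)<44)
    best=np.where(i,np.where(z-zb<best,z-zb,best),best)
    return np.abs(best)
def T(q,X):
    c,s=np.cos(q[2]),np.sin(q[2]); d=X[:,:2]*1000-q[:2]
    return np.c_[c*d[:,0]+s*d[:,1],-s*d[:,0]+c*d[:,1],X[:,2]*1000]
def Ti(q,L):
    L=np.atleast_2d(L).astype(float);c,s=np.cos(q[2]),np.sin(q[2])
    return np.c_[q[0]+c*L[:,0]-s*L[:,1],q[1]+s*L[:,0]+c*L[:,1],L[:,2]]/1000
E
python3 - <<'E'
from lane import *
z=np.load("top0.npz");p=z["p"];d=z["d"];W=cloud("top",d)
hsv=cv2.cvtColor(p,cv2.COLOR_BGR2HSV)
v,u=np.indices(d.shape)
m=(u>=110)&(u<166)&(v>=143)&(v<230)&(d>0)&(d<1.35)
bo=(u>=120)&(u<148)&(v>=199)&(v<214)
m&=~bo
X=W[m]; X=X[X[:,2]>-.01]
f=lambda q:np.mean(np.minimum(sd(T([q[0],q[1],q[2]/100],X)),12))
best=None
for y0 in (-15,-10,-5,0):
  r=minimize(f,[550,310,y0],method="Nelder-Mead",options=dict(initial_simplex=[[550,310,y0],[570,310,y0],[550,330,y0],[550,310,y0+8]],xatol=.05,fatol=1e-4,maxiter=600))
  print(r.x,r.fun)
  if best is None or r.fun<best.fun:best=r
q=best.x*[1,1,.01];np.save("lane.npy",q)
im=cv2.resize(p[140:232,100:180],None,fx=7,fy=6.5,interpolation=cv2.INTER_CUBIC)
def line(L,col):
    P=(proj("top",Ti(q,L))-[100,140]+.5)*[7,6.5]
    cv2.polylines(im,[np.round(P).astype(int)],False,col,1,cv2.LINE_AA)
for s in(1,-1):
    for yy in (44,49): line([(-141,s*yy,43),(103,s*yy,43)],(0,0,255))
    line([(-141,s*49,0),(103,s*49,0)],(255,255,0))
line([(-141,-49,43),(-141,49,43)],(0,255,255))
line([(-136,-44,18),(-30,-44,18),(50,-44,25),(57,-44,25),(57,44,25),(50,44,25),(50,-44,25)],(0,255,0));line([(-30,-44,18),(-30,44,18)],(0,255,0))
line([(63,-59,115),(87,-59,115),(87,59,115),(63,59,115),(63,-59,115)],(255,0,255))
cv2.imwrite("pics/lanefit.png",im)
E
```

```text
[573.49634829 319.88820057 -11.18587257] 1.8327613927175064
[573.5055719  319.90312613 -11.17535351] 1.8328408847932505
[573.49738237 319.88131469 -11.1730085 ] 1.832859522176593
[573.4930279  319.88545122 -11.18396815] 1.832778027333522
```

View pics/lanefit.png

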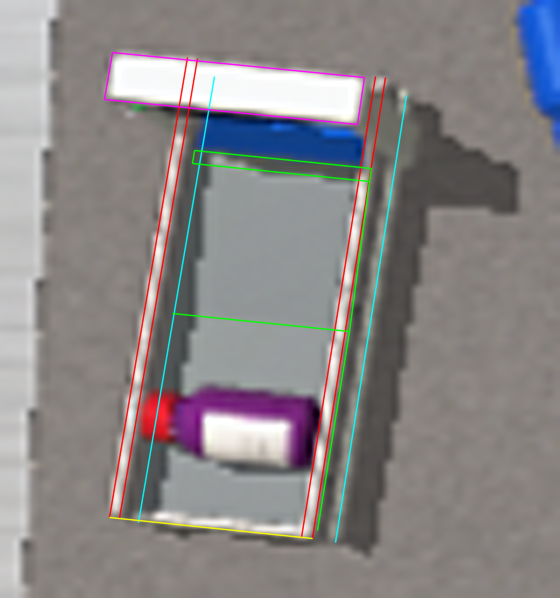

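Run:
```python
from lane import *
from scipy.spatial.transform import Rotation as Ro
q=np.load("lane.npy")
o=monitor.get_obs(); R=Ro.from_quat(o["ee_rot"]).as_matrix(); print("tool axes cols\n",R.round(4), np.degrees(np.arctan2(R[1,1],R[0,1])))
z=np.load("top0.npz");p=z["p"];d=z["d"];W=cloud("top",d)
v,u=np.indices(d.shape)
# microscope points
m=(u>=208)&(u<290)&(v>=135)&(v<235)&(W[...,2]>.03)&(W[...,2]<.6)
X=W[m]; 
for lo,hi in [(.03,.1),(.1,.2),(.2,.3),(.3,.45)]:
    k=(X[:,2]>lo)&(X[:,2]<hi)
    if k.sum():
        Y=X[k]; i=np.argsort(np.hypot(Y[:,0]-.466,Y[:,1]-.114))[:3]; print(lo,hi,k.sum(),"ymax",Y[:,1].max(),"nearest",Y[i].round(3).tolist(),np.hypot(Y[i[0],0]-.466,Y[i[0],1]-.114))
# bottle
hsv=cv2.cvtColor(p,cv2.COLOR_BGR2HSV);H,S,V=[hsv[...,i].astype(int) for i in range(3)]
pu=(u>=124)&(u<150)&(v>=195)&(v<215)&(H>130)&(H<170)&(S>70)
rows=v[pu];cols=u[pu];print("purple",cols.min(),cols.max(),rows.min(),rows.max())
for c in range(127,146,2):
    r=rows[cols==c]; 
    if len(r): 
        # silhouette tangent rays -> axis: use mid pixel on plane z=.0357
        print(c,r.min(),r.max(),T(q,atz("top",[c,(r.min()+r.max())/2],.0357)).round(1))
print("cam C",[(-cm(n)[1].T@cm(n)[2]).round(3) for n in("top","side")])
# paddle axis in world, by handle col midline
hb=(u>=185)&(u<205)&(v>=190)&(v<240)&(H>=0)&(S<40)&(V>150)
rr=[];
for r in range(191,233):
    c=u[hb&(v==r)]
    if len(c)>2: rr.append([c.mean(),r])
A=atz("top",np.array(rr),.045)[:,:2]*1000
k=np.polyfit(A[:,0],A[:,1],1);print("handle yaw",np.degrees(np.arctan(k[0])),"y at 466",np.polyval(k,466),"xrange",A[:,0].min(),A[:,0].max(),np.std(A[:,1]-np.polyval(k,A[:,0])))
crop(p,175,178,220,245,8,"pics/padcrop.png")
```

```text
tool axes cols
 [[ 0.000e+00  3.773e-01  9.261e-01]
 [ 1.000e-04  9.261e-01 -3.773e-01]
 [-1.000e+00  1.000e-04 -0.000e+00]] 67.83563555565992
0.03 0.1 504 ymax 0.058122342808074254 nearest [[0.571, 0.033, 0.06], [0.574, 0.033, 0.063], [0.578, 0.037, 0.057]] 0.13265555460116765
0.1 0.2 1154 ymax 0.03135955311331426 nearest [[0.508, 0.015, 0.162], [0.501, 0.011, 0.168], [0.517, 0.018, 0.163]] 0.10749904169244709
0.2 0.3 458 ymax 0.008805001888171992 nearest [[0.564, -0.021, 0.28], [0.566, -0.021, 0.279], [0.571, -0.018, 0.272]] 0.16693516087854685
0.3 0.45 1671 ymax -0.01596815191615655 nearest [[0.516, -0.023, 0.314], [0.52, -0.022, 0.337], [0.515, -0.025, 0.337]] 0.1461400046398871
purple 124 145 200 211
127 201 209 [[-89.5  18.8  35.7]]
129 200 202 [[-75.3  14.1  35.7]]
131 200 203 [[-76.2   7.1  35.7]]
133 200 203 [[-75.5   0.4  35.7]]
135 200 203 [[-74.8  -6.3  35.7]]
137 200 203 [[-74.  -13.   35.7]]
139 201 203 [[-75.  -20.   35.7]]
141 201 210 [[-86.  -28.5  35.7]]
143 201 211 [[-86.9 -35.5  35.7]]
145 203 205 [[-79.5 -41.2  35.7]]
cam C [array([ 0.353, -0.078,  1.393]), array([-0.11 ,  1.128,  0.655])]
handle yaw 1.2257241725902603 y at 466 115.24728734098774 xrange 395.0648205955634 532.6381322173656 0.36535582635449365
```

View pics/padcrop.png

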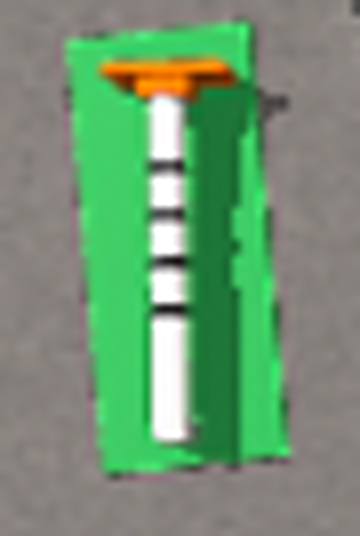

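Call:
send_rows(grip=[0, 0, 0, 0, 0], offset=[[0, -15, 18], [0, -40, 47], [0, -66, 77], [0, -92, 108], [0, -118, 138]], twist=[-5, -10, -15, -20, -23.3])

```text
clock: 1.17
position: [0.3197, 0.4157, 0.2314]
ee_rot: [-0.009, 0.707, 0.009, 0.707]
ft_force: [0.6, 0.7, -0.5]
grip_width: 1.004
```

```bash
cat > go.py <<'E'
# usage: go(x,y,z mm, tooly_yaw deg): remaining offset in tool axes
from h import *
from scipy.spatial.transform import Rotation as Ro
def go(x,y,z,yaw):
    o=monitor.get_obs();R=Ro.from_quat(o["ee_rot"]).as_matrix();P=o["position"]*1000
    a=np.degrees(np.arctan2(R[1,1],R[0,1]))
    print("t",round(o["clock"],2),"pos",P.round(1),"yaw",a.round(2),"tilt",R[:,0].round(3),"F",o["ft_force"].round(1),"grip",round(o["grip_width"],3))
    print("offset",(R.T@(np.array([x,y,z])-P)).round(1),"twist",round(-(yaw-a),2))
E
python3 - <<'E'
from go import *
go(475,115.4,150,91.1)
print(atz("top",[[197.5,209.2],[195.8,232.4],[187.8,187.7],[203.1,187.1],[197,207.75]],.037).round(4)); print(monitor.get_obs()["joint_pos"].round(2))
E
```

```text
t 1.17 pos [319.7 415.7 231.4] yaw 91.42 tilt [ 0.  0. -1.] F [ 0.6  0.7 -0.5] grip 1.004
offset [  81.3 -304.1  147.8] twist 0.32
[[0.4718 0.1098 0.037 ]
 [0.394  0.1141 0.037 ]
 [0.5451 0.1441 0.037 ]
 [0.547  0.0921 0.037 ]
 [0.4767 0.1116 0.037 ]]
[-0.98  0.11 -0.03  1.73  0.    1.3   0.59]
```

Call:
send_rows(grip=[0, 0, 0, 0, 0], offset=[[0, -35, 17], [0, -72, 35], [0, -109, 53], [0, -146, 71], [10, -180, 88]], twist=[0.3, 0.3, 0.3, 0.3, 0.3])

```text
clock: 1.58
position: [0.4121, 0.2375, 0.2231]
ee_rot: [-0.004, 0.706, 0.006, 0.708]
ft_force: [0.8, 0.3, -0.1]
grip_width: 1.003
```

Call:
send_rows(grip=[0, 0, 0, 0, 0], offset=[[20, -30, 15], [40, -60, 29], [56, -88, 43], [70, -112, 55], [70, -124, 60]], twist=[0, 0, 0, 0, 0])

```text
clock: 2.0
position: [0.4723, 0.1121, 0.1489]
ee_rot: [-0.005, 0.708, 0.003, 0.706]
ft_force: [-0.9, 0.1, -0.4]
grip_width: 0.998
```

Run:
```python
from go import *
go(475,115.4,18,91.1)
p,d=viewer.camera("side"); cv2.imwrite("pics/side1.png",p)
crop(p,150,180,310,300,5,"pics/side1c.png")
```

```text
t 2.0 pos [472.3 112.1 148.9] yaw 90.62 tilt [-0.003 -0.002 -1.   ] F [-0.9  0.1 -0.4] grip 0.998
offset [130.9   3.6   3. ] twist -0.48
```

View pics/side1.png

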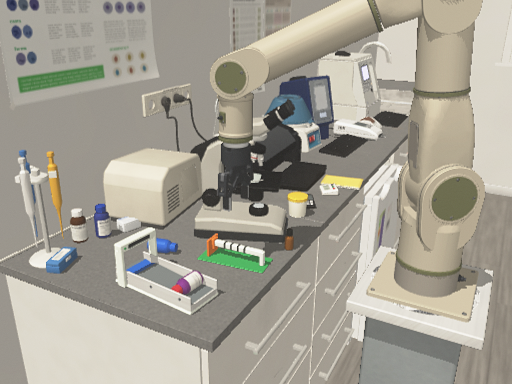

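```bash
cat > ov.py <<'E'
from lane import *
def over(p,x0,y0,x1,y1,f,name,pad,bx,cam="side",matc=(477.8,117.0,np.radians(6))):
    q=np.load("lane.npy")
    im=cv2.resize(p[y0:y1,x0:x1],None,fx=f,fy=f,interpolation=cv2.INTER_CUBIC)
    def line(qq,L,col):
        P=(proj(cam,Ti(qq,L))-[x0,y0]+.5)*f
        cv2.polylines(im,[np.round(P).astype(int)],False,col,1,cv2.LINE_AA)
    for s in(1,-1):
        line(q,[(-141,s*49,43),(103,s*49,43)],(0,0,255))
        line(q,[(-141,s*49,0),(103,s*49,0)],(255,255,0))
        line(q,[(63,59*s,0),(63,59*s,115),(87,59*s,115)],(255,0,255))
    line(q,[(-141,-44,22),(-141,44,22)],(0,255,255))
    if bx is not None:
        a=np.linspace(0,2*np.pi,30); zc=35.7
        for yy in (-41,19): line(q,np.c_[bx+17.5*np.cos(a),0*a+yy,zc+17.5*np.sin(a)],(0,255,0))
    if pad is not None:
        pz=pad[3]
        for L in ([(75,26,0),(75,-26,0),(75,-26,48),(75,26,48),(75,26,0)],[(-81,7,42),(69,7,42),(69,-7,42),(-81,-7,42),(-81,7,42)],[(-85,7,0),(-85,-7,0),(-73,-7,0),(-73,7,0),(-85,7,0)]):
            line(pad,np.array(L)+[0,0,pz],(0,0,255))
    line(matc,[(-95,-40,3),(95,-40,3),(95,40,3),(-95,40,3),(-95,-40,3)],(255,0,0))
    cv2.imwrite(name,im)
E
python3 - <<'E'
from ov import *
p=cv2.imread("pics/side1.png")
over(p,112,222,282,312,4.7,"pics/ov1.png",(475,115.4,np.radians(1.1),3),-87)
E
```

```text
(no output)
```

View pics/ov1.png

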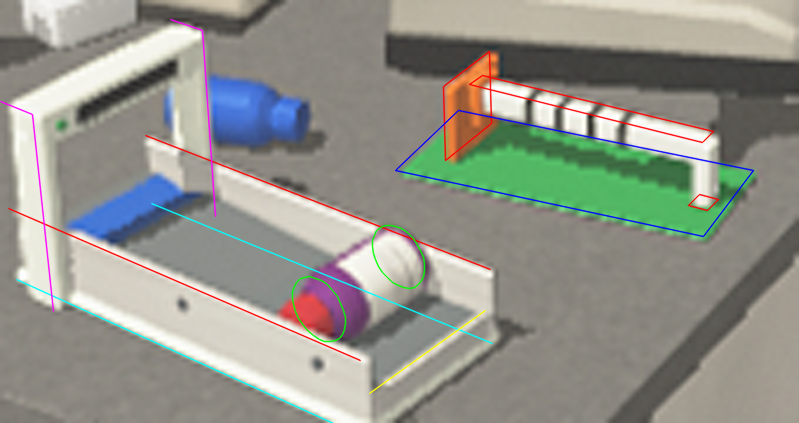

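Call:
send_rows(grip=[0, 0, 0, 0, 0], offset=[[30, 3.5, 2], [65, 3.5, 2], [95, 3.5, 2], [120, 3.5, 2], [129, 3.5, 2]], twist=[-0.5, -0.5, -0.5, -0.5, -0.5])

```text
clock: 2.47
position: [0.4723, 0.1195, 0.0193]
ee_rot: [-0.009, 0.708, 0.008, 0.706]
ft_force: [-0.4, -0.6, 0.5]
grip_width: 0.997
```

Run:
```python
from go import *
go(474.5,115.4,18,91.1)
```

```text
t 2.47 pos [472.3 119.5  19.3] yaw 91.37 tilt [-0.004 -0.002 -1.   ] F [-0.4 -0.6  0.5] grip 0.997
offset [ 1.3 -4.2  2.1] twist 0.27
```

Call:
send_rows(grip=[0, 0, 0, 0, 0], offset=[[0, 0, 0], [0, 0, 0], [0, 0, 0], [0, 0, 0], [0, 0, 0]], twist=[0, 0, 0, 0, 0])

```text
clock: 2.88
position: [0.4753, 0.1201, 0.0236]
ee_rot: [-0.008, 0.706, 0.009, 0.708]
ft_force: [-0.6, 0.4, 0.8]
grip_width: 0.995
```

Run:
```python
from go import *
go(474.5,115.4,18,91.1)
```

```text
t 2.88 pos [475.3 120.1  23.6] yaw 91.34 tilt [ 0.002  0.001 -1.   ] F [-0.6  0.4  0.8] grip 0.995
offset [ 5.6 -4.7 -0.9] twist 0.24
```

Call:
send_rows(grip=[0, 0, 0, 60, 120], offset=[[3, -3, -0.5], [5, -4.7, -0.5], [5, -4.7, -0.5], [5, -4.7, -0.5], [5, -4.7, -0.5]], twist=[0.2, 0.2, 0.2, 0.2, 0.2], newtons=40)

```text
clock: 3.3
position: [0.4739, 0.115, 0.0173]
ee_rot: [-0.007, 0.707, 0.007, 0.707]
ft_force: [0.0, 0.2, -0.2]
grip_width: 0.752
```

Call:
send_rows(grip=[170, 200, 230, 255, 255], offset=[[0, 0, 0], [0, 0, 0], [0, 0, 0], [0, 0, 0], [0, 0, 0]], twist=[0, 0, 0, 0, 0], newtons=40)

```text
clock: 3.72
position: [0.474, 0.1151, 0.0173]
ee_rot: [-0.007, 0.707, 0.007, 0.707]
ft_force: [0.2, 0.0, -0.7]
grip_width: 0.156
```

Call:
send_rows(grip=[255, 255, 255, 255, 255], offset=[[0, 0, 0], [0, 0, 0], [0, 0, 0], [0, 0, 0], [0, 0, 0]], twist=[0, 0, 0, 0, 0])

```text
clock: 4.13
position: [0.474, 0.115, 0.0173]
ee_rot: [-0.007, 0.707, 0.007, 0.707]
ft_force: [0.4, 1.1, 0.6]
grip_width: 0.158
```

Run:
```python
from ov import *
from go import *
go(474.5,115.4,18,91.1)
p,d=viewer.camera("side"); cv2.imwrite("pics/side2.png",p)
over(p,112,202,282,312,4.7,"pics/ov2.png",(475,115.4,np.radians(1.1),3),-90)
p,d=viewer.camera("top"); cv2.imwrite("pics/top2.png",p)
```

```text
t 4.13 pos [474.  115.   17.3] yaw 91.14 tilt [-0.  0. -1.] F [0.4 1.1 0.6] grip 0.158
offset [-0.7  0.4  0.5] twist 0.04
```

View pics/ov2.png

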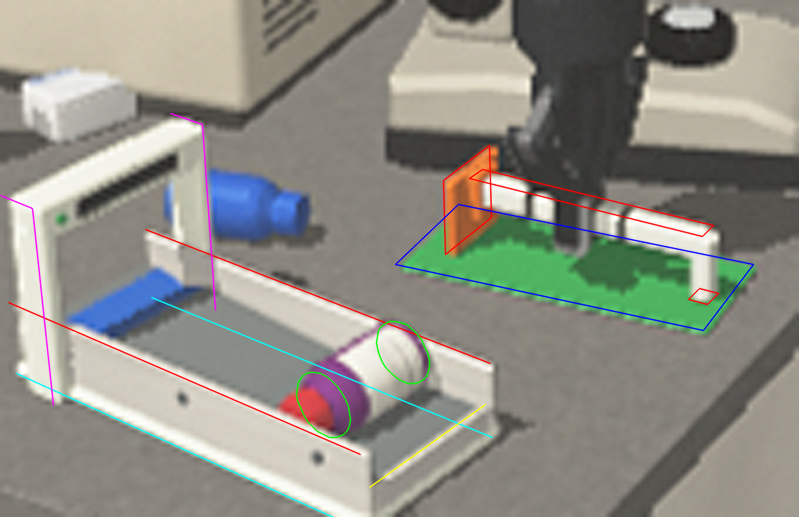

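Call:
send_rows(grip=[255, 255, 255, 255, 255], offset=[[-8, 0, 0], [-25, 0, 0], [-45, 0, 0], [-70, 10, -5], [-95, 25, -12]], twist=[0, 0, 0, 0, 0])

```text
clock: 4.65
position: [0.4615, 0.1383, 0.1136]
ee_rot: [-0.006, 0.707, 0.006, 0.707]
ft_force: [0.9, 0.3, -0.7]
grip_width: 0.156
```

Run:
```python
from ov import *
from go import *
q=np.load("lane.npy")
def tgt(face,y=-9): return Ti(q,[face-74.5,y,0])[0][:2]*1000
print(np.degrees(q[2]), tgt(-124))
t=tgt(-124); go(t[0],t[1],110,90+np.degrees(q[2]))
```

```text
-6.409032885121357 [375.2322767  333.10212955]
t 4.65 pos [461.5 138.3 113.6] yaw 90.97 tilt [-0.    -0.001 -1.   ] F [ 0.9  0.3 -0.7] grip 0.156
offset [  3.4 196.2 -82.9] twist 7.38
```

Call:
send_rows(grip=[255, 255, 255, 255, 255], offset=[[0, 28, -12], [0, 62, -26], [0, 96, -41], [0, 130, -55], [0, 160, -68]], twist=[1.5, 3, 4.5, 6, 7.4])

```text
clock: 5.07
position: [0.3891, 0.3003, 0.113]
ee_rot: [0.039, 0.706, -0.039, 0.706]
ft_force: [0.5, 0.5, -0.4]
grip_width: 0.155
```

Call:
send_rows(grip=[255, 255, 255, 255, 255], offset=[[0, 18, -7.5], [0, 30, -13], [0, 36, -16], [0, 36, -16], [0, 36, -16]], twist=[0, 0, 0, 0, 0])

```text
clock: 5.48
position: [0.379, 0.3347, 0.1123]
ee_rot: [0.039, 0.706, -0.039, 0.706]
ft_force: [0.4, -0.8, -1.0]
grip_width: 0.155
```

```bash
cat > chk.py <<'E'
from ov import *
from go import *
import sys
q=np.load("lane.npy")
def tgt(face,y=-9): return Ti(q,[face-74.5,y,0])[0][:2]*1000
def st(name,bx,face,z,y=-9,pic=True):
    t=tgt(face,y); go(t[0],t[1],z,90+np.degrees(q[2]))
    o=monitor.get_obs();P=o["position"];R=Ro.from_quat(o["ee_rot"]).as_matrix();a=np.arctan2(R[1,1],R[0,1])-np.pi/2
    L=T(q,P[None])[0]; print("lane: face",(L[0]+74.5).round(1),"y",L[1].round(1),"base z",(P[2]*1000-14.3).round(1))
    pad=(P[0]*1000+.5*np.cos(a),P[1]*1000,a,P[2]*1000-14.3)
    if pic:
        p,d=viewer.camera("side"); cv2.imwrite(f"pics/{name}_raw.png",p)
        over(p,112,202,282,312,4.7,f"pics/{name}.png",pad,bx)
        p,d=viewer.camera("top"); cv2.imwrite(f"pics/{name}_top.png",p); over(p,105,140,175,240,6,f"pics/{name}_t.png",pad,bx,"top")
E
python3 - <<'E'
from chk import *
st("c3",-90,-124,43.3)
E
```

```text
t 5.48 pos [379.  334.7 112.3] yaw 83.67 tilt [ 0.    -0.001 -1.   ] F [ 0.4 -0.8 -1. ] grip 0.155
offset [69.  -2.  -3.6] twist 0.08
lane: face -120.4 y -7.0 base z 98.0
```

View pics/c3.png

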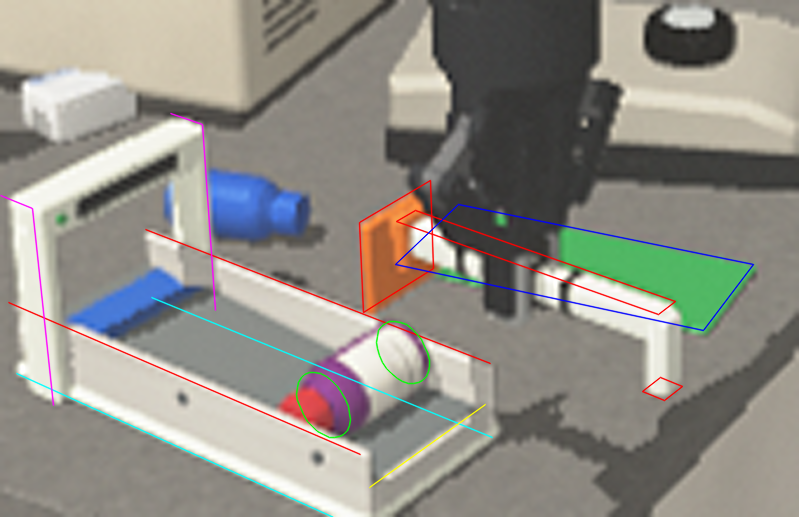

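View pics/c3_t.png

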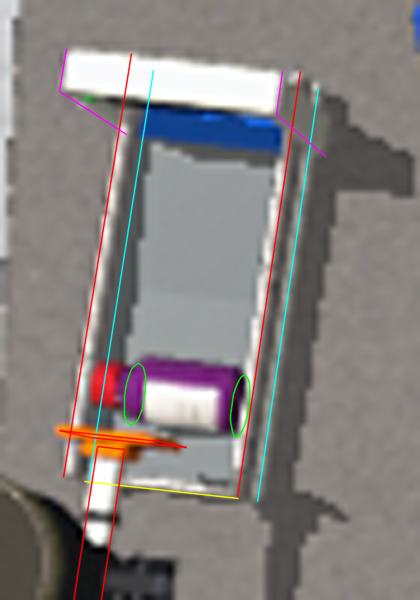

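Call:
send_rows(grip=[255, 255, 255, 255, 255], offset=[[5, -2, -4], [22, -2, -4], [42, -2, -4], [60, -2, -4], [69, -2, -4]], twist=[0, 0, 0, 0, 0])

```text
clock: 6.0
position: [0.3734, 0.3326, 0.0411]
ee_rot: [0.038, 0.707, -0.04, 0.705]
ft_force: [-0.3, 0.1, -1.0]
grip_width: 0.156
```

Call:
send_rows(grip=[255, 255, 255, 255, 255], offset=[[0, 0, 0], [0, 0, 0], [0, 0, 0], [0, 0, 0], [0, 0, 0]], twist=[0, 0, 0, 0, 0])

```text
clock: 6.42
position: [0.3746, 0.3348, 0.0442]
ee_rot: [0.039, 0.706, -0.038, 0.706]
ft_force: [-0.3, -0.2, -0.5]
grip_width: 0.156
```

Run:
```python
from chk import *
st("c4",-90,-124,43.3)
```

```text
t 6.42 pos [374.6 334.8  44.2] yaw 83.73 tilt [ 0.001  0.001 -1.   ] F [-0.3 -0.2 -0.5] grip 0.156
offset [ 0.9 -1.6  0.8] twist 0.14
lane: face -124.8 y -7.4 base z 29.9
```

View pics/c4.png

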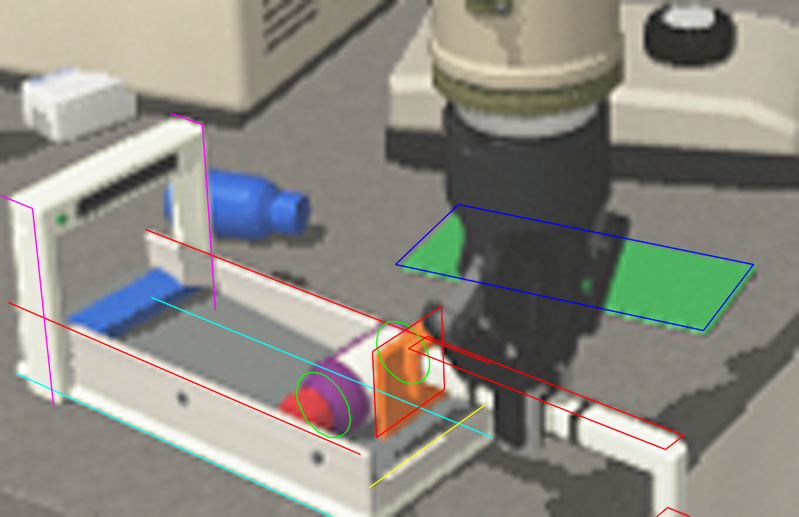

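View pics/c4_t.png

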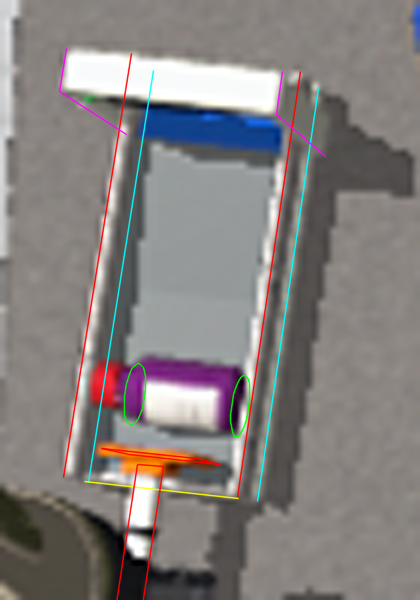

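Call:
send_rows(grip=[255, 255, 255, 255, 255], offset=[[1, -1, 2], [1.5, -1.5, 4.5], [1.5, -1.5, 7], [1.5, -1.5, 9.5], [1.5, -1.5, 12]], twist=[0.1, 0.1, 0.1, 0.1, 0.1])

```text
clock: 6.93
position: [0.3863, 0.3315, 0.0418]
ee_rot: [0.039, 0.706, -0.039, 0.706]
ft_force: [-0.5, -0.7, -1.5]
grip_width: 0.158
```

Call:
send_rows(grip=[255, 255, 255, 255, 255], offset=[[0, 0, 2], [0, 0, 4], [0, 0, 6], [0, 0, 8], [0, 0, 10]], twist=[0, 0, 0, 0, 0])

```text
clock: 7.35
position: [0.396, 0.3305, 0.0418]
ee_rot: [0.039, 0.706, -0.039, 0.706]
ft_force: [-0.3, -0.5, 0.0]
grip_width: 0.156
```

Run:
```python
from chk import *
st("c5",-86,-100,43,pic=True)
```

```text
t 7.35 pos [396.  330.5  41.8] yaw 83.64 tilt [-0.  0. -1.] F [-0.3 -0.5  0. ] grip 0.156
offset [-1.2  0.3  3. ] twist 0.05
lane: face -103.0 y -9.3 base z 27.5
```

View pics/c5.png

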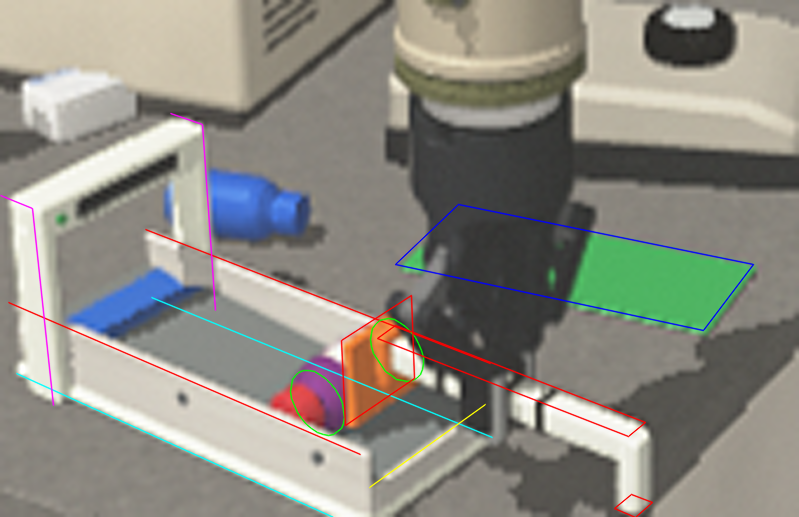

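View pics/c5_t.png

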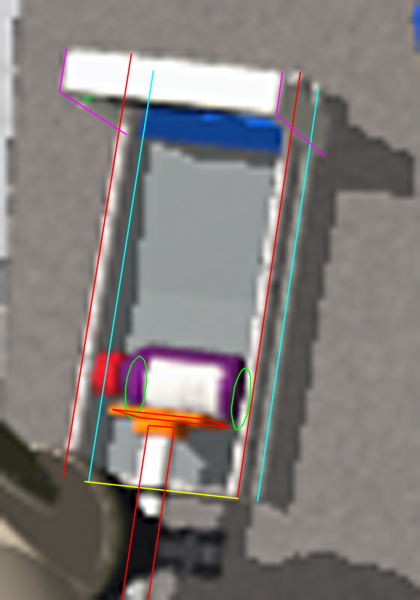

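Call:
send_rows(grip=[255, 255, 255, 255, 255], offset=[[0, 0, 2], [0, 0, 4.5], [0, 0, 7], [0, 0, 9.5], [0, 0, 12]], twist=[0, 0, 0, 0, 0])

```text
clock: 7.87
position: [0.4081, 0.3291, 0.0418]
ee_rot: [0.039, 0.706, -0.039, 0.706]
ft_force: [0.1, -0.0, -0.4]
grip_width: 0.156
```

Call:
send_rows(grip=[255, 255, 255, 255, 255], offset=[[0, 0, 2.5], [0, 0, 5], [0, 0, 7.5], [0, 0, 10], [0, 0, 12.5]], twist=[0, 0, 0, 0, 0])

```text
clock: 8.28
position: [0.4205, 0.3277, 0.0418]
ee_rot: [0.039, 0.706, -0.039, 0.706]
ft_force: [0.3, -0.1, -0.2]
grip_width: 0.156
```

Call:
send_rows(grip=[255, 255, 255, 255, 255], offset=[[0, 0, 2.5], [0, 0, 5], [0, 0, 7.5], [0, 0, 10], [0, 0, 12.5]], twist=[0, 0, 0, 0, 0])

```text
clock: 8.7
position: [0.4329, 0.3263, 0.0418]
ee_rot: [0.039, 0.706, -0.039, 0.706]
ft_force: [-0.1, -0.3, -0.9]
grip_width: 0.153
```

Run:
```python
from chk import *
st("c6",-46,-60,43,pic=True)
```

```text
t 8.7 pos [432.9 326.3  41.8] yaw 83.64 tilt [-0.  0. -1.] F [-0.1 -0.3 -0.9] grip 0.153
offset [-1.2  0.3  6. ] twist 0.05
lane: face -66.0 y -9.3 base z 27.5
```

View pics/c6.png

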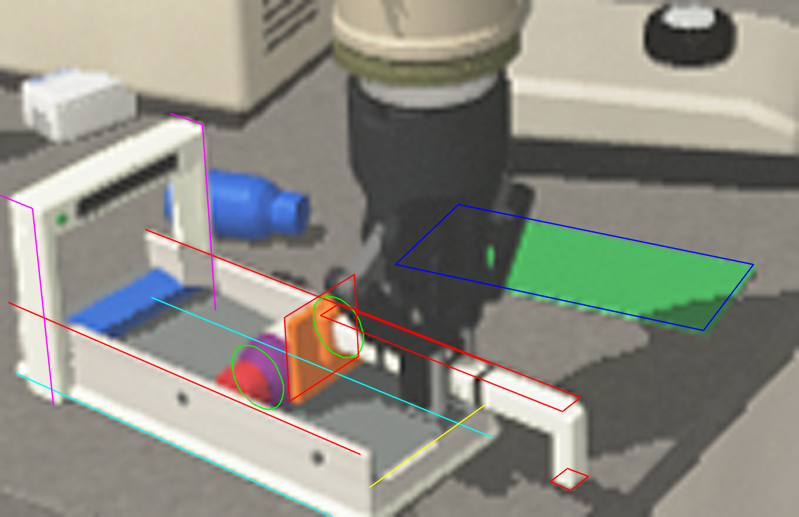

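View pics/c6_t.png

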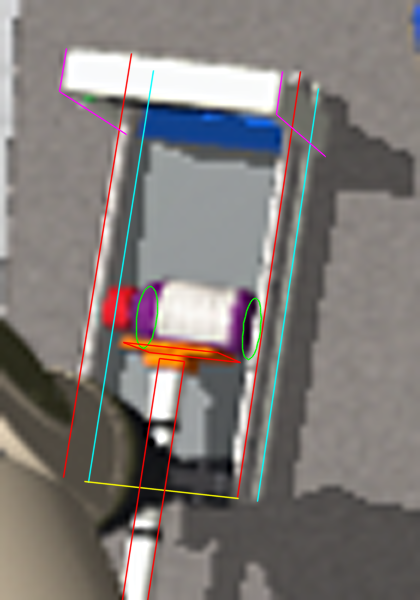

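Call:
send_rows(grip=[255, 255, 255, 255, 255], offset=[[0, 0, 2.5], [0, 0, 5], [0, 0, 7.5], [0, 0, 10], [0, 0, 12.5]], twist=[0, 0, 0, 0, 0])

```text
clock: 9.22
position: [0.4453, 0.3249, 0.0418]
ee_rot: [0.039, 0.706, -0.039, 0.706]
ft_force: [-0.2, 0.1, -0.1]
grip_width: 0.155
```

Call:
send_rows(grip=[255, 255, 255, 255, 255], offset=[[0, 0, 2.5], [0, 0, 5], [0, 0, 7.5], [0, 0, 10], [0, 0, 12.5]], twist=[0, 0, 0, 0, 0])

```text
clock: 9.63
position: [0.4577, 0.3236, 0.0418]
ee_rot: [0.039, 0.706, -0.039, 0.706]
ft_force: [-0.3, 0.1, -0.9]
grip_width: 0.155
```

Call:
send_rows(grip=[255, 255, 255, 255, 255], offset=[[-0.2, 0, 2.5], [-0.4, 0, 5], [-0.6, 0, 7.5], [-0.8, 0, 10], [-1, 0, 12.5]], twist=[0, 0, 0, 0, 0])

```text
clock: 10.05
position: [0.4701, 0.3222, 0.0428]
ee_rot: [0.039, 0.706, -0.039, 0.706]
ft_force: [-0.4, -0.6, 0.1]
grip_width: 0.154
```

Call:
send_rows(grip=[255, 255, 255, 255, 255], offset=[[-0.2, 0, 2.5], [-0.4, 0, 5], [-0.6, 0, 7.5], [-0.8, 0, 10], [-1, 0, 12.5]], twist=[0, 0, 0, 0, 0])

```text
clock: 10.47
position: [0.4826, 0.3208, 0.0438]
ee_rot: [0.039, 0.706, -0.039, 0.706]
ft_force: [-1.0, 0.7, -0.4]
grip_width: 0.151
```

Run:
```python
from chk import *
st("c7",2,0,44,pic=True)
```

```text
t 10.47 pos [482.6 320.8  43.8] yaw 83.64 tilt [ 0.  0. -1.] F [-1.   0.7 -0.4] grip 0.151
offset [-0.2  0.2 15.9] twist 0.05
lane: face -15.9 y -9.3 base z 29.5
```

View pics/c7.png

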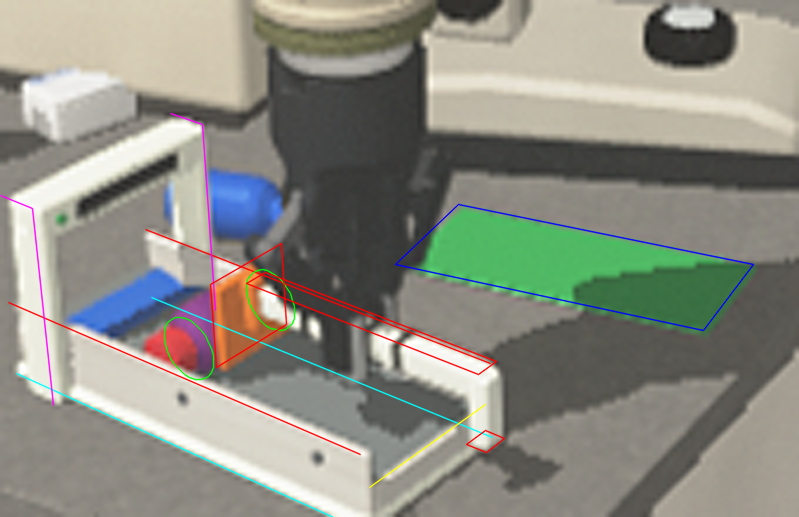

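View pics/c7_t.png

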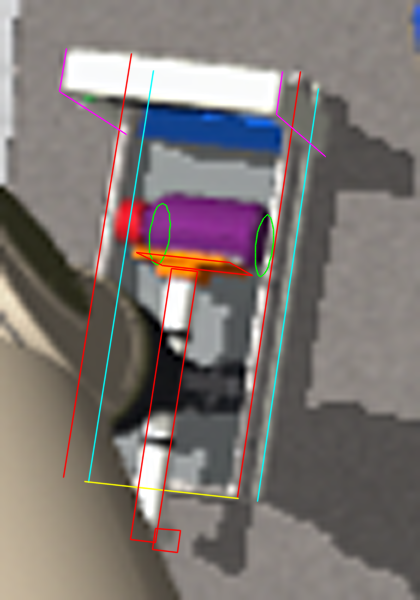

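Call:
send_rows(grip=[255, 255, 255, 255, 255], offset=[[-0.2, 0, 2.5], [-0.4, 0, 5], [-0.6, 0, 7.5], [-0.8, 0, 10], [-1, 0, 12.5]], twist=[0, 0, 0, 0, 0])

```text
clock: 10.98
position: [0.495, 0.3194, 0.0448]
ee_rot: [0.039, 0.706, -0.039, 0.706]
ft_force: [-1.2, -0.0, -0.9]
grip_width: 0.152
```

Call:
send_rows(grip=[255, 255, 255, 255, 255], offset=[[-0.2, 0, 2.5], [-0.4, 0, 5], [-0.6, 0, 7.5], [-0.8, 0, 10], [-1, 0, 12.5]], twist=[0, 0, 0, 0, 0])

```text
clock: 11.4
position: [0.5074, 0.318, 0.0459]
ee_rot: [0.039, 0.706, -0.039, 0.706]
ft_force: [-0.7, 0.6, -1.1]
grip_width: 0.155
```

Call:
send_rows(grip=[255, 255, 255, 255, 255], offset=[[0, 0, 2.2], [0, 0, 4.4], [0, 0, 6.4], [0, 0, 8.4], [0, 0, 10]], twist=[0, 0, 0, 0, 0])

```text
clock: 11.82
position: [0.5173, 0.3169, 0.0458]
ee_rot: [0.039, 0.706, -0.039, 0.706]
ft_force: [-0.7, 0.5, -0.8]
grip_width: 0.155
```

Run:
```python
from chk import *
st("c8",37,38,45.5,pic=True)
```

```text
t 11.82 pos [517.3 316.9  45.8] yaw 83.64 tilt [-0.  0. -1.] F [-0.7  0.5 -0.8] grip 0.155
offset [ 0.3  0.2 19. ] twist 0.05
lane: face 19.0 y -9.2 base z 31.5
```

View pics/c8.png

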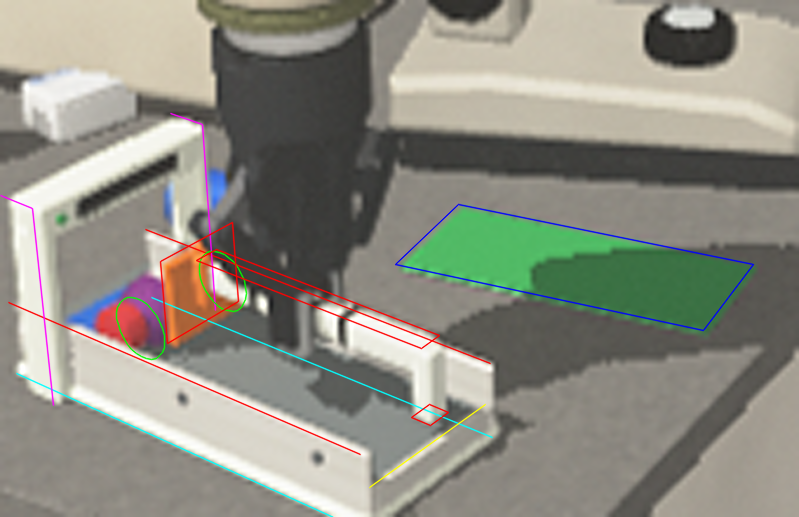

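View pics/c8_t.png

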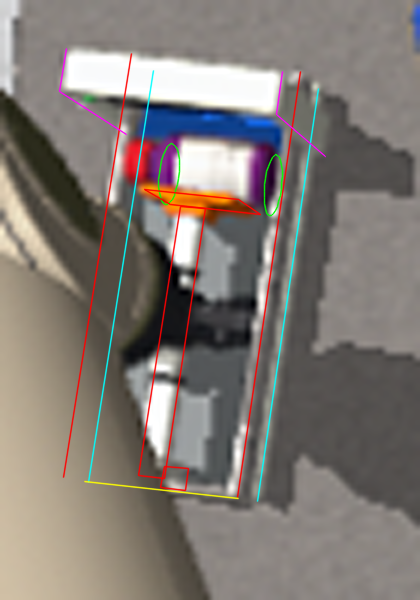

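Call:
send_rows(grip=[255, 255, 255, 255, 255], offset=[[0, 0, 1.5], [0, 0, 3], [0, 0, 4.5], [0, 0, 6], [0, 0, 7.5]], twist=[0, 0, 0, 0, 0])

```text
clock: 12.33
position: [0.5247, 0.3161, 0.0458]
ee_rot: [0.039, 0.706, -0.039, 0.706]
ft_force: [-0.5, 0.3, -1.1]
grip_width: 0.155
```

Call:
send_rows(grip=[255, 255, 255, 255, 255], offset=[[0, 0, 1.5], [0, 0, 3], [0, 0, 4.5], [0, 0, 6], [0, 0, 7.5]], twist=[0, 0, 0, 0, 0])

```text
clock: 12.75
position: [0.5322, 0.3152, 0.0458]
ee_rot: [0.039, 0.706, -0.039, 0.706]
ft_force: [-0.3, -0.7, 0.4]
grip_width: 0.154
```

Call:
send_rows(grip=[255, 255, 255, 255, 255], offset=[[0, 0, 1.2], [0, 0, 2.4], [0, 0, 3.4], [0, 0, 4.2], [0, 0, 5]], twist=[0, 0, 0, 0, 0])

```text
clock: 13.17
position: [0.5371, 0.3147, 0.0458]
ee_rot: [0.039, 0.706, -0.039, 0.706]
ft_force: [-0.5, -1.0, -0.5]
grip_width: 0.154
```

Run:
```python
from chk import *
st("c9",56.5,38,45.5,pic=True)
```

```text
t 13.17 pos [537.1 314.7  45.8] yaw 83.64 tilt [ 0.  0. -1.] F [-0.5 -1.  -0.5] grip 0.154
offset [ 0.3  0.2 -0.9] twist 0.05
lane: face 38.9 y -9.2 base z 31.5
```

View pics/c9.png

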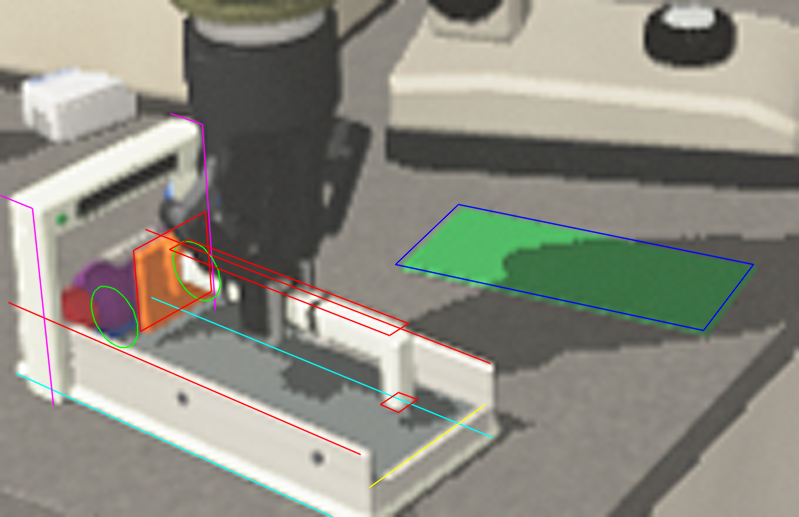

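View pics/c9_t.png

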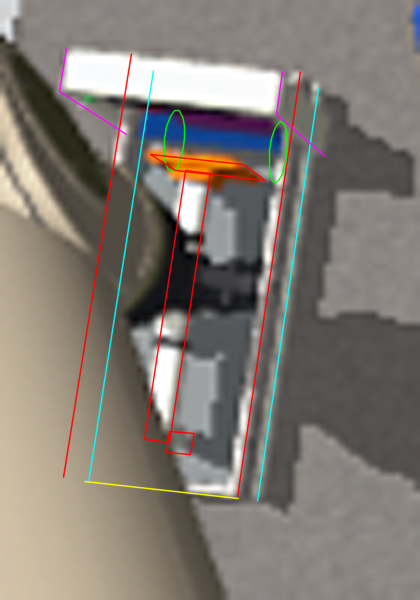

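Call:
send_rows(grip=[255, 255, 255, 255, 255], offset=[[0, 0, 0], [0, 0, 0], [0, 0, 0], [0, 0, 0], [0, 0, 0]], twist=[0, 0, 0, 0, 0])

```text
clock: 13.68
position: [0.5369, 0.3148, 0.0458]
ee_rot: [0.039, 0.706, -0.039, 0.706]
ft_force: [-0.0, -0.3, 0.1]
grip_width: 0.156
```

Call:
send_rows(grip=[255, 255, 255, 255, 255], offset=[[0, 0, 0], [0, 0, 0], [0, 0, 0], [0, 0, 0], [0, 0, 0]], twist=[0, 0, 0, 0, 0])

```text
clock: 14.1
position: [0.537, 0.3147, 0.0458]
ee_rot: [0.039, 0.706, -0.039, 0.706]
ft_force: [-0.5, 0.0, -0.3]
grip_width: 0.156
```

Run:
```python
from chk import *
st("d0",75,38,45.5,pic=True)
```

```text
t 14.1 pos [537.  314.7  45.8] yaw 83.64 tilt [ 0.  0. -1.] F [-0.5  0.  -0.3] grip 0.156
offset [ 0.3  0.2 -0.8] twist 0.05
lane: face 38.8 y -9.2 base z 31.5
```

View pics/d0.png

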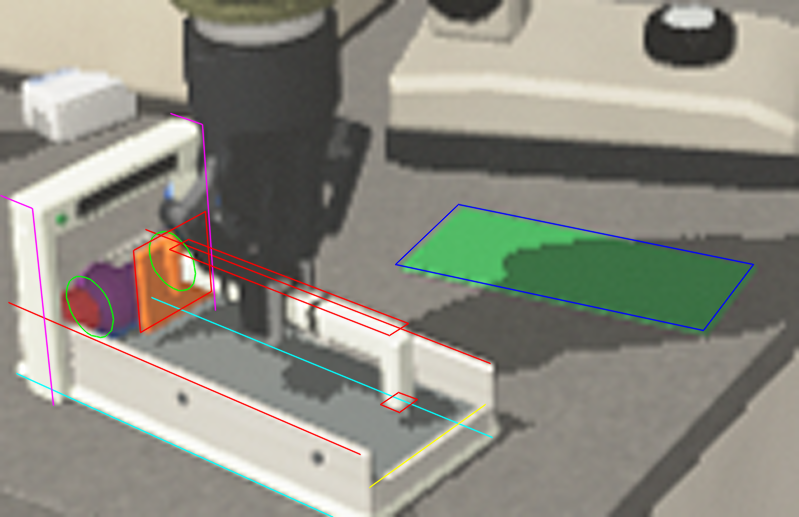

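View pics/d0_t.png

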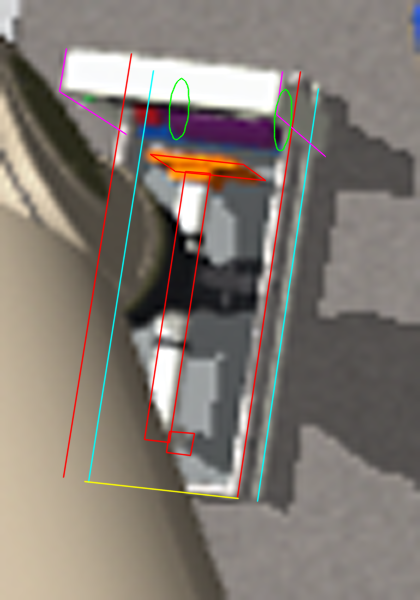

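Call:
send_rows(grip=[255, 255, 255, 255, 255], offset=[[0, 0, -3], [-3, 0, -12], [-10, 0, -25], [-25, 0, -40], [-45, 0, -55]], twist=[0, 0, 0, 0, 0])

```text
clock: 14.62
position: [0.4801, 0.3203, 0.09]
ee_rot: [0.039, 0.707, -0.04, 0.705]
ft_force: [0.3, 0.1, -0.0]
grip_width: 0.157
```

Call:
send_rows(grip=[255, 255, 255, 255, 255], offset=[[-18, 0, -12], [-30, 0, -20], [-36, 0, -24], [-36, 0, -24], [-36, 0, -24]], twist=[0, 0, 0, 0, 0])

```text
clock: 15.03
position: [0.4583, 0.3234, 0.1266]
ee_rot: [0.039, 0.706, -0.039, 0.706]
ft_force: [-0.4, 0.1, -1.3]
grip_width: 0.152
```

Run:
```python
from chk import *
go(475,115.3,125,91.1)
st("d1",75,-60,125,pic=True)
```

```text
t 15.03 pos [458.3 323.4 126.6] yaw 83.65 tilt [ 0.  0. -1.] F [-0.4  0.1 -1.3] grip 0.152
offset [   1.6 -205.    39.6] twist -7.45
t 15.03 pos [458.3 323.4 126.6] yaw 83.65 tilt [ 0.  0. -1.] F [-0.4  0.1 -1.3] grip 0.152
offset [  1.6   0.3 -19.6] twist 0.06
lane: face -40.4 y -9.3 base z 112.3
```

View pics/d1.png

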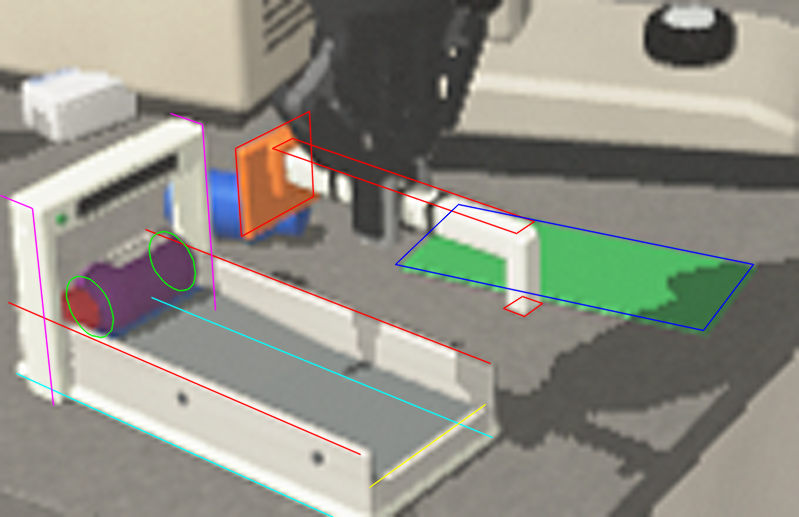

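View pics/d1_t.png

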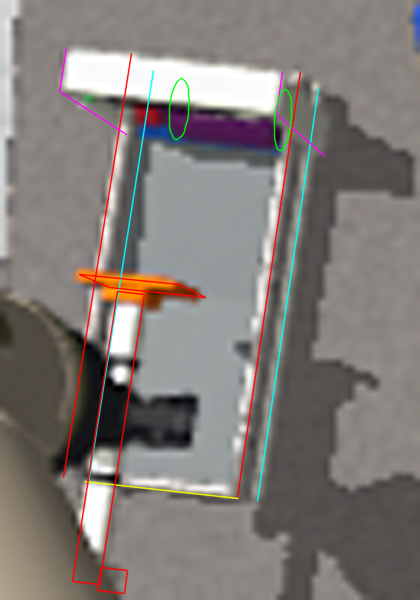

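Call:
send_rows(grip=[255, 255, 255, 255, 255], offset=[[0, -20, 4], [0, -52, 10], [0, -86, 17], [0, -120, 24], [0, -152, 30]], twist=[-2, -4, -6, -8, -10])

```text
clock: 15.55
position: [0.4714, 0.1666, 0.1258]
ee_rot: [-0.023, 0.707, 0.022, 0.706]
ft_force: [0.5, -0.6, -1.4]
grip_width: 0.157
```

Run:
```python
from go import *
go(478,118,60,94)
```

```text
t 15.55 pos [471.4 166.6 125.8] yaw 93.68 tilt [-0.001 -0.001 -1.   ] F [ 0.5 -0.6 -1.4] grip 0.157
offset [ 65.8 -48.9   3.6] twist -0.32
```

Call:
send_rows(grip=[255, 255, 255, 255, 255], offset=[[5, -20, 2], [25, -36, 3], [45, -44, 3], [60, -44, 3], [65, -44, 3]], twist=[-0.3, -0.3, -0.3, -0.3, -0.3])

```text
clock: 15.97
position: [0.4758, 0.1236, 0.0589]
ee_rot: [-0.024, 0.708, 0.023, 0.705]
ft_force: [-0.5, 0.0, -1.0]
grip_width: 0.154
```

Call:
send_rows(grip=[255, 255, 255, 255, 255], offset=[[0, 0, 0], [0, 0, 0], [0, 0, 0], [0, 0, 0], [0, 0, 0]], twist=[0, 0, 0, 0, 0])

```text
clock: 16.38
position: [0.4777, 0.1258, 0.0625]
ee_rot: [-0.024, 0.706, 0.025, 0.707]
ft_force: [0.4, 0.6, 0.6]
grip_width: 0.158
```

Run:
```python
from go import *
go(478,118,17.3,94)
```

```text
t 16.38 pos [477.7 125.8  62.5] yaw 93.96 tilt [ 0.001  0.001 -1.   ] F [0.4 0.6 0.6] grip 0.158
offset [45.2 -7.8 -0.2] twist -0.04
```

Correct y, lower to ~6 mm above the mat, then look.

Call:
send_rows(grip=[255, 255, 255, 255, 255], offset=[[4, -4, 0], [14, -8, 0], [26, -8, 0], [35, -8, 0], [39, -8, 0]], twist=[0, 0, 0, 0, 0])

```text
clock: 16.8
position: [0.4768, 0.1168, 0.021]
ee_rot: [-0.024, 0.707, 0.024, 0.706]
ft_force: [-0.5, -0.1, -0.4]
grip_width: 0.157
```

Call:
send_rows(grip=[255, 255, 255, 255, 255], offset=[[0, 0, 0], [0, 0, 0], [0, 0, 0], [0, 0, 0], [0, 0, 0]], twist=[0, 0, 0, 0, 0])

```text
clock: 17.22
position: [0.4781, 0.1175, 0.0232]
ee_rot: [-0.024, 0.706, 0.024, 0.707]
ft_force: [-1.3, -0.3, -0.3]
grip_width: 0.156
```

Run:
```python
from chk import *
go(478,118,17.3,94)
st("e1",75,-60,125,pic=True)
p=cv2.imread("pics/e1_top.png"); over(p,170,170,230,245,8,"pics/e1_m.png",(478.5,118,np.radians(4),8),None,"top")
```

```text
t 17.22 pos [478.1 117.5  23.2] yaw 93.94 tilt [ 0.001  0.    -1.   ] F [-1.3 -0.3 -0.3] grip 0.156
offset [ 5.9  0.5 -0.1] twist -0.06
t 17.22 pos [478.1 117.5  23.2] yaw 93.94 tilt [ 0.001  0.    -1.   ] F [-1.3 -0.3 -0.3] grip 0.156
offset [-101.7  210.7  -24.8] twist 10.35
lane: face 2.3 y -211.7 base z 8.9
```

View pics/e1.png

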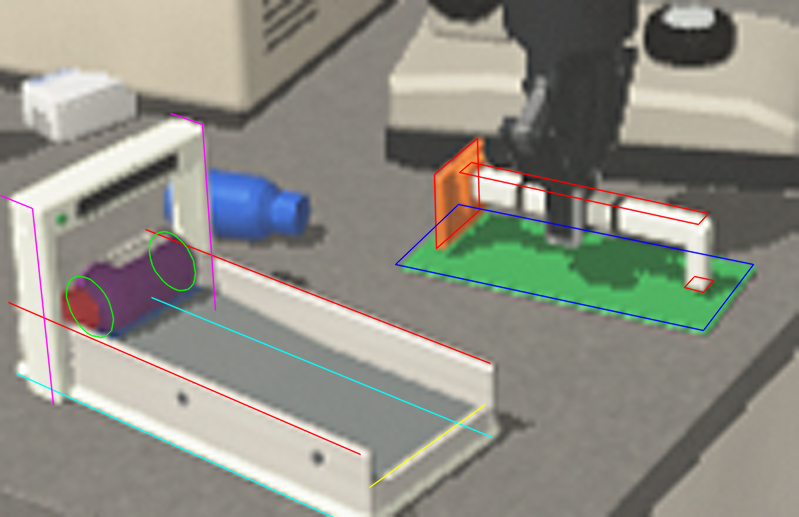

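View pics/e1_m.png

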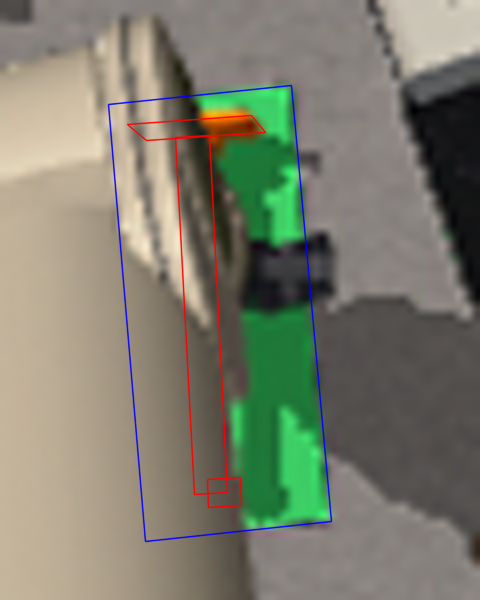

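Call:
send_rows(grip=[255, 255, 255, 255, 255], offset=[[1.5, 0, 0], [3, 0, 0], [4.5, 0, 0], [5.5, 0, 0], [5.5, 0, 0]], twist=[0, 0, 0, 0, 0])

```text
clock: 17.73
position: [0.4776, 0.1173, 0.0173]
ee_rot: [-0.024, 0.707, 0.024, 0.707]
ft_force: [-2.1, -0.4, 1.4]
grip_width: 0.156
```

Call:
send_rows(grip=[255, 255, 255, 255, 255], offset=[[0, 0, 0], [0, 0, 0], [0.4, 0, 0], [0.4, 0, 0], [0.4, 0, 0]], twist=[0, 0, 0, 0, 0])

```text
clock: 18.15
position: [0.4777, 0.1173, 0.0172]
ee_rot: [-0.024, 0.707, 0.024, 0.707]
ft_force: [-3.4, -2.1, 7.8]
grip_width: 0.155
```

Call:
send_rows(grip=[200, 190, 170, 150, 120], offset=[[-0.3, 0, 0], [-0.3, 0, 0], [-0.3, 0, 0], [-0.3, 0, 0], [-0.3, 0, 0]], twist=[0, 0, 0, 0, 0])

```text
clock: 18.57
position: [0.4778, 0.1174, 0.0171]
ee_rot: [-0.024, 0.707, 0.024, 0.707]
ft_force: [-0.6, 0.2, 0.6]
grip_width: 0.519
```

Call:
send_rows(grip=[80, 40, 0, 0, 0], offset=[[0, 0, 0], [0, 0, 0], [0, 0, 0], [0, 0, 0], [-4, 0, 0]], twist=[0, 0, 0, 0, 0])

```text
clock: 18.98
position: [0.4773, 0.1172, 0.0208]
ee_rot: [-0.024, 0.707, 0.024, 0.706]
ft_force: [-0.9, 1.1, -0.3]
grip_width: 0.999
```

Run:
```python
from chk import *
go(478,118,17.3,94)
p,d=viewer.camera("side"); cv2.imwrite("pics/e2r.png",p)
over(p,112,202,282,312,4.7,"pics/e2.png",(478,117.5,np.radians(4),3),75)
```

```text
t 18.98 pos [477.3 117.2  20.8] yaw 93.94 tilt [-0.001 -0.    -1.   ] F [-0.9  1.1 -0.3] grip 0.999
offset [3.5 0.7 0.7] twist -0.06
```

View pics/e2.png

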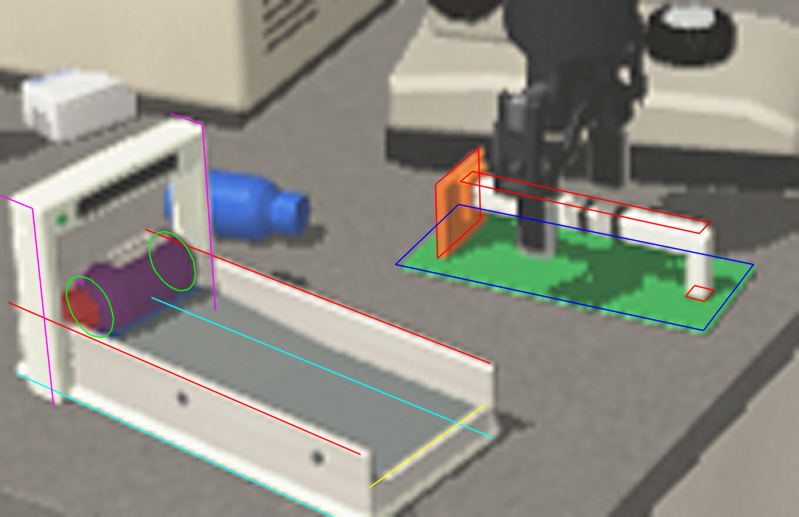

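Released with the fingers open wide. Rising straight up, then out to the left-rear for a clear view.

Call:
send_rows(grip=[0, 0, 0, 0, 0], offset=[[-10, 0, 0], [-35, 0, 0], [-70, 0, 0], [-105, 0, 0], [-140, 0, 0]], twist=[0, 0, 0, 0, 0])

```text
clock: 19.45
position: [0.4775, 0.1171, 0.1636]
ee_rot: [-0.024, 0.707, 0.024, 0.707]
ft_force: [1.6, 0.6, -0.6]
grip_width: 1.005
```

Call:
send_rows(grip=[0, 0, 0, 0, 0], offset=[[-30, 10, -20], [-50, 25, -50], [-60, 50, -80], [-60, 80, -105], [-60, 105, -125]], twist=[0, 0, 0, 0, 0])

```text
clock: 19.87
position: [0.3442, 0.2148, 0.2231]
ee_rot: [-0.024, 0.706, 0.025, 0.708]
ft_force: [1.3, 1.0, 0.1]
grip_width: 1.0
```

Call:
send_rows(grip=[0, 0, 0, 0, 0], offset=[[0, 32, -16], [0, 66, -32], [0, 100, -48], [0, 130, -62], [0, 150, -70]], twist=[0, 0, 0, 0, 0])

```text
clock: 20.28
position: [0.2633, 0.3609, 0.2222]
ee_rot: [-0.025, 0.706, 0.026, 0.707]
ft_force: [-0.2, -0.6, -0.3]
grip_width: 0.998
```

Call:
send_rows(grip=[0, 0, 0, 0, 0], offset=[[0, 20, -3], [0, 40, -6], [0, 60, -8], [0, 60, -8], [0, 60, -8]], twist=[0, 0, 0, 0, 0])

```text
clock: 20.7
position: [0.2533, 0.418, 0.2216]
ee_rot: [-0.025, 0.707, 0.025, 0.707]
ft_force: [0.5, -1.5, -0.5]
grip_width: 1.001
```

Run:
```python
from chk import *
go(478,118,17.3,94)
p,d=viewer.camera("side"); cv2.imwrite("pics/f_side.png",p)
p,d=viewer.camera("top"); cv2.imwrite("pics/f_top.png",p); np.savez("top9.npz",p=p,d=d)
over(p,100,140,220,245,5.5,"pics/f_t.png",(478,117.5,np.radians(4),3),75,"top")
hsv=cv2.cvtColor(p,cv2.COLOR_BGR2HSV);H,S,V=[hsv[...,i].astype(int) for i in range(3)]
a=np.load("top0.npz")["p"]; df=np.abs(a.astype(int)-p).max(2); print("changed in bystander area", (df[100:250,222:440]>40).sum())
```

```text
t 20.7 pos [253.3 418.  221.6] yaw 94.02 tilt [ 0. -0. -1.] F [ 0.5 -1.5 -0.5] grip 1.001
offset [ 204.4 -315.   203.1] twist 0.02
changed in bystander area 0
```

View pics/f_t.png

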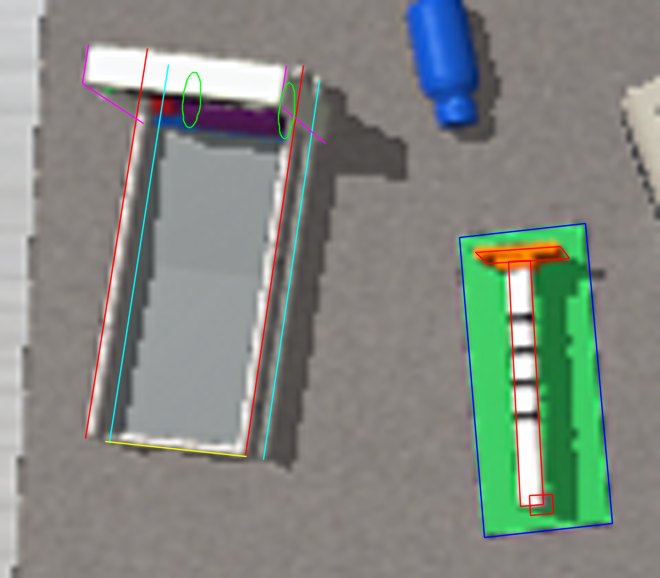

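View pics/f_side.png

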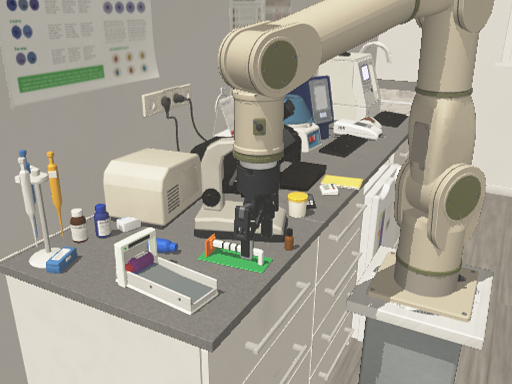

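View pics/f_top.png

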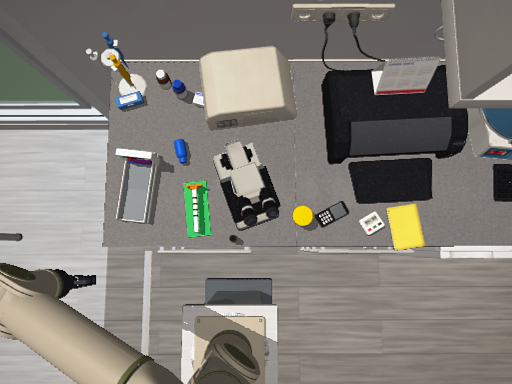

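Call:
send_rows(grip=[0, 0, 0, 0, 0], offset=[[0, 0, 0], [0, 0, 0], [0, 0, 0], [0, 0, 0], [0, 0, 0]], twist=[0, 0, 0, 0, 0])

```text
clock: 21.22
position: [0.2537, 0.4175, 0.2213]
ee_rot: [-0.024, 0.707, 0.024, 0.707]
ft_force: [0.4, -0.3, -0.2]
grip_width: 1.001
```

Run:
```python
from chk import *
p,d=viewer.camera("side")
a=cv2.imread("pics/f_side.png"); e=cv2.imread("pics/e2r.png")
print("bottle motion diff", [int((np.abs(p[240:285,112:165].astype(int)-x[240:285,112:165]).max(2)>25).sum()) for x in (a,e)])
x0,y0,f=112,220,8
im=cv2.resize(p[y0:y0+74,x0:x0+98],None,fx=f,fy=f,interpolation=cv2.INTER_CUBIC)
t=np.linspace(0,2*np.pi,40)
for yy,r,col in((-41,17.5,(0,255,0)),(19,19,(0,255,0)),(41,12.5,(255,255,0))):
    P=(proj("side",Ti(q,np.c_[75+r*np.cos(t),0*t+yy,38.4+r*np.sin(t)]))-[x0,y0]+.5)*f
    cv2.polylines(im,[P.round().astype(int)],False,col,1,cv2.LINE_AA)
cv2.imwrite("pics/g.png",im)
```

```text
bottle motion diff [0, 0]
```

View pics/g.png

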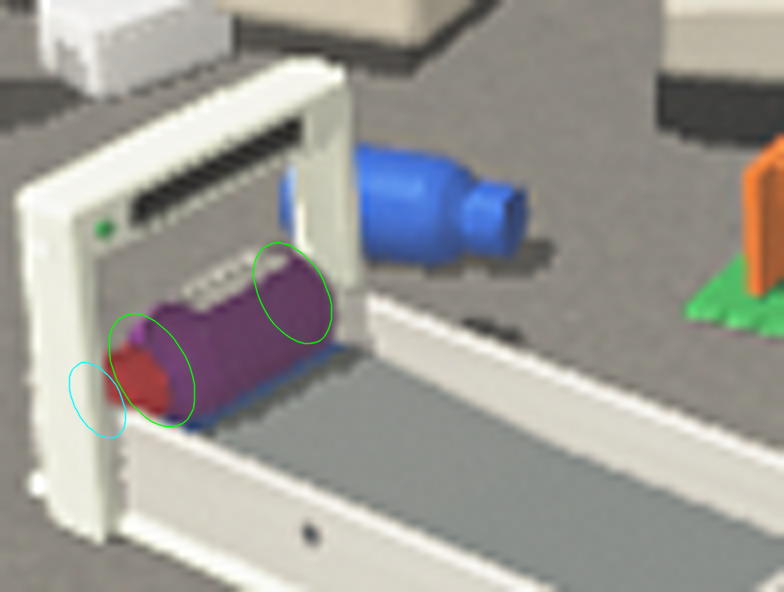

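```bash
python3 -c "
from workcell import manip
print(manip.hand_in())"
```

```text
the job is handed in; nothing more can be done
None
```

The purple bottle is lying in the dip under the reader arch. The paddle is back on its mat, and I handed the job in at about 21 s of the 59 s allowed.

- **Rolling:** I pushed the bottle up the lane with the blade at 24 to 30 mm/s, slowing to 10–18 mm/s near the crest. It rolled into the dip by itself. The wrist force readings while pushing stayed under 2 N.
- **Bottle check:** Side pictures taken 2 s apart at the end showed no change round the bottle. Its body lies over the dock outline to within a few millimetres.
- **Bottle outline:** The cap end sits a little off my drawn outline, mostly because the bottle's position along its own axis was not measured exactly.
- **Paddle check:** It stands on blade edge and foot with all of it inside the mat in both views. I set it down about 3 to 4 mm and 3° from where it was, to leave more mat round the blade. It pressed on the mat with about 8 N just before release.
- **Other things:** The top camera showed no change in the area with the microscope, cup, oil bottle and timer. By eye, the blue bottle is where it was. The gripper was open and well clear of everything at hand-in.

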